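# Cock, load and trip a spring-arm slide marking press

## Task

Get the slide carrier stamped in the spring-arm marking press: lift the sprung arm by its cross handle, up and back, until its sear catches and it stays up by itself, then push the carrier, glass end first and fin last, along the channel and under the dust flap fully home against the end stop, and only then trip the yellow trigger so that the arm snaps down onto the carrier. Leave the arm down on the carrier with the flap propped on it, and do not push or knock over the bottles and the small tube stand around the press.

Things in the scene. Friction and masses are not known exactly. Their poses are not given: they have to be found in the camera images.
- press: fixed marking press: aluminium base plate 360 x 100 x 8 mm (x -165 to +195) with blue brackets. It stands on a grey work board (top 9 mm over the bench). Origin under the plate, on its centre line; x = feed direction (carrier goes in towards +x), z up. Feed channel: floor z = 8 mm, between grey rails 45 mm apart (y = +-22.5) from x = -155 to the end stop's face at x = 30; rail tops 19 mm high at most, sloped as a lead-in from above. Feed end is at the robot's left
- gate (a point): middle of the gate, on the channel floor (press x = -52, z = 8 mm). Blue posts 10 mm thick along x stand at y = +-28.5 to +-36.5 mm; lintel underside at z = 46, top at 54 mm; the orange flap hangs in it
- nest (a point): point on the channel floor at the middle of the end stop's face (press x = 30, y = 0, z = 8 mm): the carrier's nose point belongs here
- striker_hinge (a point): point on the arm's hinge line, which is parallel to the press's y axis (press x = 75, y = 0, z = 62 mm). Two blue cheeks beside it are 80 mm high; hook and trigger stand behind them
- striker (a joint): angle of the sprung steel arm, rad: 0 = down in the empty nest (its foot then blocks the channel), about 0.09 = resting on a carrier, grows as it is lifted up and back. The sear snaps in past about 1.21 and then holds the arm at about 1.18; hard limit 1.38. Force at the handle 4 N when down, 6 to 9 N near the top, more if a hard grip keeps the bar from turning; the hinge is damped
- grip_l (a point): middle of the red sleeve on the press's +y half of the arm's cross handle: round bar along the press's y, sleeve 13.6 mm thick, 40 mm long, 58 mm from the centre line; knobs 20 mm across end it at 82 mm. It circles the hinge line at 115 mm: press x = 75 - 115 cos(angle), z = 62 + 115 sin(angle) mm. It may turn in the fingers. Either half serves, whichever has room
- grip_r (a point): middle of the red sleeve on the press's -y half of the same cross handle, otherwise as grip_l
- trigger (a joint): angle of sear and trigger, rad: 0 = at rest, grows as the yellow paddle is pressed down; the cocked arm is let go at about 0.11 to 0.16 (6 to 8 mm of paddle travel), hard limit 0.32; springs back by itself
- trigger_pad (a point): middle of the top of the yellow trigger paddle (36 mm along the press's x, 44 mm across) at the end of the press away from the feed, 54 mm above the board (press x = 172, y = 0), 55 mm behind its pivot. Press it straight down by about 14 mm with 2 to 5 N; the end of its travel is at 17 mm
- flap (a joint): angle of the orange self-closing dust flap in the gate, rad: 0 = shut (hanging), grows as it swings in towards press +x. 42 mm wide, 32 mm long, hinged at press x = -43.5, z = 43.5 mm. Weak spring (under 1 N at its tip): the carrier pushes it open and props it at about 0.7
- carrier: loose white slide carrier, 130 x 40 mm, 10 mm thick, about 90 g, lying flat on the grey board. Origin at the centre of its underside; its x axis points to the nose (glass-slide end), which goes in first; z up. A green grip fin stands on the tail
- fin (a point): centre of the carrier's green grip fin: 26 mm long (carrier x), 12 mm thick (carrier y), standing from 9 to 43 mm above the carrier's underside; 47 mm behind the carrier's origin, 26 mm above its underside. When the carrier is home, the fin stays 12 mm in front of the gate
- nose (a point): middle of the lower front edge of the carrier, 65 mm ahead of its origin; touches point nest when the carrier is home
- bottle_side: reagent bottle, 68 mm across, 154 mm high, standing beside one half of the press's handle (either side); origin at the centre of its underside. Leave alone
- tube_stand: small empty white tube stand, 34 x 72 mm, 62 mm high, standing beside the other half of the handle; origin at the centre of its underside. Leave alone
- bottle_left: reagent bottle, 68 mm across, 154 mm high, about 15 cm from the carrier (either of two places, which it swaps with the carrier); origin at the centre of its underside. Leave alone
- bottle_back: reagent bottle, 68 mm across, 154 mm high, near the bench reader at the left; origin at the centre of its underside. Leave alone

How it is judged:
By the outcome, as a careful person would: the job done as asked, in the order asked, and still so for the second after the job is handed in, with the robot touching nothing.
It also fails if it takes over 72 s, if anything falls off the work surface, if the arm or the gripper's body presses on something with over 40 N, if the wrist force passes 120 N, or if a joint passes its speed limit or range.

## Robot

A 6-joint arm with a two-finger parallel gripper is mounted at the origin on a cart in front of the work surface, level with it; the furniture and walls round the work are solid. World frame = base frame: x ahead of the robot, y to its left, z up, the work surface at z = 0. Lengths are in m, angles in degrees, forces in N, time in s.
With the tool pointing down it reaches from about 0.325 to 0.9 m from the base axis. Payload 6.1 kg.
Tool frame: the origin (TCP) lies on the mounting face of the last link; the fingertips stand 173 mm ahead of it and the grasp point (between the pads) lies 155 mm ahead of it; z points along the fingers, y is the line along which they close (so a half turn about z gives the same grasp; the last joint's range is limited). The gripper opens to 85 mm and grips with 20 to 120 N. Pads are 22 mm wide; open, the fingers measure 114 mm over their backs; the gripper's body (76 mm by 85 mm) begins 54 mm behind the grasp point. The pads swing forward as they close: fully open they stand 13 mm farther back than shut.
Start: joints at [56.832, 12.628, 87.462, -0, 79.91, -7.225], TCP at [0.273, 0.562, 0.405] pointing down, gripper open.
Joint ranges: [-170.65, 170.65], [-52.31, 119.04], [5.05, 147.46], [-71.25, 251.25], [11.57, 151.72], [-153.62, 153.62]. Speed limits (degrees/s): [147.25, 147.25, 172.46, 180, 180, 180].

## Interface

Orientations are given as [roll, pitch, yaw] about the fixed x, y, z axes, in that order (R = Rz(yaw) Ry(pitch) Rx(roll)).
In Python, from rig import manip, get_image gives the robot as it stands. The module is installed in compiled form; this text tells all that it offers.
- The arm moves only by the tool arm_command, never from a script. Its argument "commands" is a list of rows, each a list of 7 numbers: the shift along the world's x, y, z in mm, then the turn, a rotation vector about the world's x, y, z in degrees, then the opening, from 0 (shut) to 1 (fully open). A call has exactly 8 rows; each row shifts and turns the commanded pose from where the row before left it; what a row does not reach is not made up. A row lasts 1/8 s, in which the tool goes at most 62.5 mm and 10.7 degrees, less where a joint would pass 70% of its speed; a pose out of reach is approached as far as the arm can. A call with a gripper value outside its range is refused whole. The fingers move at their own pace and stop on an object; "squeeze" is the grip in N (left out, the last holds). Time passes only in rows, so rows that do not move let the fingers close, or fill a call up. It gives the time, the measured TCP pose, the force, the opening and the grip force at its end, in the units of the state.
- manip.state(): the state, without advancing time (a new reading comes with each control period).
- get_image(name): name is "scene" or "top"; returns a dict with "img" (420x560x3 uint8, blue, green, red), "intrinsics" (3x3 intrinsics, pixels), "R" (3x3) and "t" (3): a world point X has camera coordinates R X + t. Camera axes: x right, y down, z forward; pixel columns grow to the right and rows downward; lengths in m; the calibration is good to about 2 mm. A picture is of the moment at which its call begins. There is no depth.
- manip.finish_job(): hands the job in; it is judged then, once.
The state is a dict: "time_s": time; "joint_pos": joint angles; "qvel": joint speeds; "joint_torque": joint torques, N m; "tcp_pos": TCP position; "tool_rot": TCP orientation; "contact_force": force on the tool from outside, world axes, zero at the start; "ft_torque": the same for the moment, N m; "gripper_width": finger opening in m; "gripper_force": force on a finger pad.
Only numpy, scipy, OpenCV 4.12 (cv2) and the standard library are available. Lean on these libraries where they do the work, as an engineer would, in place of code of your own. Each camera call takes 0.05 s, during which the arm holds its last target. There are 200 camera calls.

## Working session

There is one attempt and no reset: what is moved stays moved. The work goes in short steps, Python scripts to look and compute and a tool call to move; the robot and the scene stay as the last step left them, time stands still between calls to the robot, and variables do not carry over. Pictures are saved under pics/ and viewed, at most 10 in all, crops included, and the job is handed in when it is done.

Besides the shell and the picture viewer there is one more tool, called after "Emit:" as a command line: name --pt "numbers of a row" for each row, then --argument value for the rest. arm_command: Moves the arm, as the interface text tells. Its arguments: {"type":"object","properties":{"commands":{"type":"array","items":{"type":"array","items":{"type":"number"}}},"squeeze":{"type":"number"}},"required":["commands"]}

```bash
mkdir -p pics
cat > h.py <<'E'
import numpy as np, cv2
from rig import manip, get_image
def shot(n,f):
    d=get_image(n); cv2.imwrite('pics/'+f,d['img']); np.savez('pics/'+f+'.npz',K=d['intrinsics'],R=d['R'],t=d['t']); return d
def ray(f,u,v,z):
    d=np.load('pics/'+f+'.npz'); R=d['R'];c=-R.T@d['t']; r=R.T@np.linalg.inv(d['K'])@np.array([u,v,1.]); return c+r*(z-c[2])/r[2]
def proj(f,X):
    d=np.load('pics/'+f+'.npz'); p=d['K']@(d['R']@np.array(X)+np.ravel(d['t'])); return p[:2]/p[2]
E
python3 - <<'E'
from h import *
shot('top','t0.png');shot('scene','s0.png')
for f in('t0.png','s0.png'):
    d=np.load('pics/'+f+'.npz');print(d['K'].round(1).tolist(),(-d['R'].T@d['t']).round(3),d['R'].round(3).tolist())
print(manip.state())
E
```

```text
[[515.7, 0.0, 280.4], [0.0, 515.7, 206.6], [0.0, 0.0, 1.0]] [0.245 0.076 1.358] [[0.062, -0.998, 0.005], [-0.972, -0.062, -0.226], [0.226, 0.01, -0.974]]
[[380.8, 0.0, 276.3], [0.0, 380.8, 208.3], [0.0, 0.0, 1.0]] [ 0.017 -0.345  0.605] [[0.614, -0.789, -0.009], [-0.483, -0.367, -0.795], [0.624, 0.492, -0.606]]
{'time_s': 0.1, 'joint_pos': array([ 5.68327460e+01,  1.26722227e+01,  8.75196210e+01, -1.14368996e-03,
        7.99101982e+01, -7.22613447e+00]), 'qvel': array([ 0.02734155, -0.0547703 , -0.121257  , -0.03433883, -0.0996033 ,
       -0.07917587]), 'joint_torque': array([ 1.03210761e-03, -4.98243463e+01, -3.90545976e+01, -1.31322254e-04,
        5.71127035e-03, -1.10062555e-05]), 'tcp_pos': array([0.27328833, 0.56181454, 0.40368835]), 'tool_rot': array([-1.79898627e+02, -1.17186998e-02,  1.54059071e+02]), 'contact_force': array([-0.18756491,  0.41359157,  0.22606708]), 'ft_torque': array([-0.01877922,  0.01647187,  0.02075717]), 'gripper_force': 0.0, 'gripper_width': 0.08571222566900788}
```

View pics/t0.png

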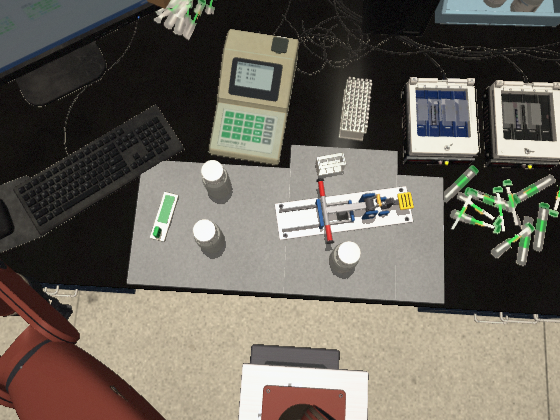

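View pics/s0.png

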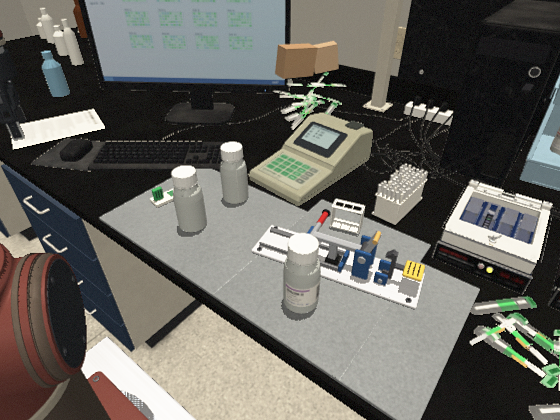

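The top view shows the carrier at about (165,217), with its fin at (157,232). The press spans (276..412, 187..238), with bottle_side at (346,255) and the tube stand at (330,163). I'll enlarge the view to measure.

Run:
```python
from h import *
im=cv2.imread('pics/t0.png')
a=cv2.resize(im[175:250,265:425],None,fx=5,fy=5,interpolation=cv2.INTER_CUBIC)
b=cv2.resize(im[185:250,140:240],None,fx=3.4,fy=3.4,interpolation=cv2.INTER_CUBIC)
o=np.zeros((600,800,3),np.uint8);o[:375]=a;o[376:376+b.shape[0],:b.shape[1]]=b
cv2.imwrite('pics/z0.png',o[:600])
```

```text
(no output)
```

View pics/z0.png

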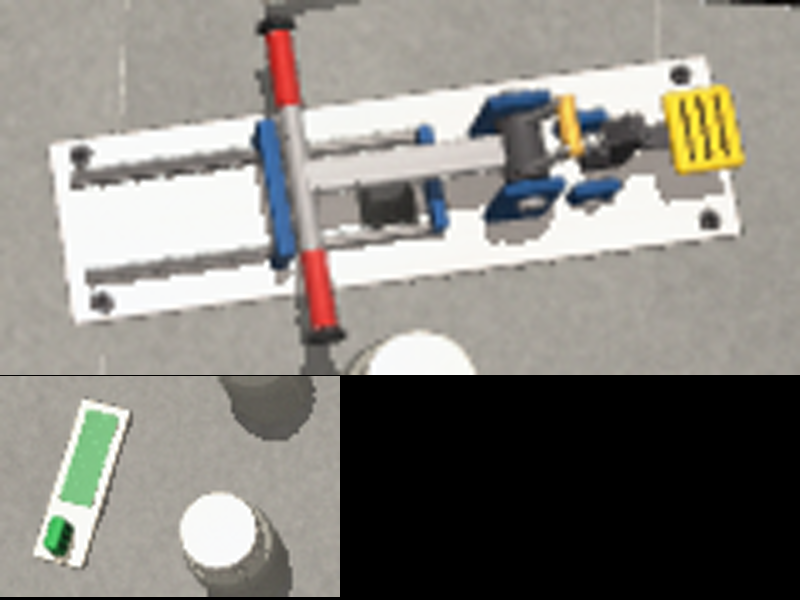

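The zoom shows the plate corners at (52,143), (706,57), (741,236) and (77,322), and the carrier corners at (79,399), (131,409), (83,567) and (35,554). The glass end points away from the robot and the fin is nearest it.

```bash
cat >> h.py <<'E'
def rigid(P,Q):  # Q ~ R P + t
    P=np.array(P);Q=np.array(Q);p=P.mean(0);q=Q.mean(0);A=(P-p);B=(Q-q)
    th=np.arctan2((A[:,0]*B[:,1]-A[:,1]*B[:,0]).sum(),(A*B).sum()); R=np.array([[np.cos(th),-np.sin(th)],[np.sin(th),np.cos(th)]])
    t=q-R@p; return th,t,np.linalg.norm(P@R.T+t-Q,axis=1)
E
python3 - <<'E'
from h import *
f='t0.png'
Z=lambda x,y:((x+.5)/5-.5+265,(y+.5)/5-.5+175)
Y=lambda x,y:((x+.5)/3.4-.5+140,(y-376+.5)/3.4-.5+185)
Q=[ray(f,*Z(*c),.017)[:2] for c in[(52,143),(706,57),(741,236),(77,322)]]
th,t,e=rigid([(-.165,.05),(.195,.05),(.195,-.05),(-.165,-.05)],Q);print('press',np.degrees(th),t,e)
R=np.array([[np.cos(th),-np.sin(th)],[np.sin(th),np.cos(th)]])
for n,c,z in[('gl',(284,66),.071),('gr',(319,289),.071),('pad',(703,130),.063)]:
    print(n,ray(f,*Z(*c),z)[:2],R.T@(ray(f,*Z(*c),z)[:2]-t))
print('exp gl',R@[-.04,.058]+t,'gr',R@[-.04,-.058]+t,'pad',R@[.172,0]+t,'nest',R@[.03,0]+t)
Q=[ray(f,*Y(*c),.019)[:2] for c in[(79,399),(131,409),(83,567),(35,554)]]
th2,t2,e=rigid([(.065,.02),(.065,-.02),(-.065,-.02),(-.065,.02)],Q);print('car',np.degrees(th2),t2,e)
R2=np.array([[np.cos(th2),-np.sin(th2)],[np.sin(th2),np.cos(th2)]])
print('fin',R2@[-.047,0]+t2, 'seen top',ray(f,*Y(58,532),.052))
for n,u,v in[('b1',213,169),('b2',205,229),('bs',347,252)]: print(n,ray(f,u,v,.163)[:2])
print('stand',ray(f,331,163,.07))
E
```

```text
press -78.78653964686345 [ 0.54841289 -0.06538888] [0.00226189 0.00218014 0.00220051 0.00262642]
gl [ 0.60022462 -0.01412006] [-0.04021452  0.0607926 ]
gr [ 0.4844799  -0.03700645] [-0.04027332 -0.05719309]
pad [ 0.58194112 -0.23264521] [0.17058338 0.00036269]
exp gl [ 0.59752705 -0.01487355] gr [ 0.48374155 -0.03743146] pad [ 0.58186083 -0.23410532] nest [ 0.55424683 -0.09481617]
car -9.689834298121577 [0.51163473 0.39593088] [0.00197229 0.00106836 0.00065278 0.00160622]
fin [0.46530526 0.40384166] seen top [0.46505881 0.40185654 0.052     ]
b1 [0.60522308 0.25602333]
b2 [0.45717143 0.26127274]
bs [ 0.42376059 -0.07417057]
stand [ 0.66920649 -0.03628348  0.07      ]
```

Emit:
arm_command --pt "30 -52 0 0 0 4.6 1" --pt "30 -52 0 0 0 4.6 1" --pt "30 -52 0 0 0 4.6 1" --pt "30 -52 0 0 0 4.6 1" --pt "30 -52 0 0 0 4.6 1" --pt "30 -52 0 0 0 4.6 1" --pt "30 -52 0 0 0 4.6 1" --pt "30 -52 0 0 0 4.9 1" --squeeze 35

```text
time_s: 1.1
tcp_pos: [0.5139, 0.1442, 0.4044]
tool_rot: [180.0, -0.0, -168.7]
contact_force: [-0.5, 0.2, -0.5]
gripper_width: 0.0853
gripper_force: 0.0
```

Emit:
arm_command --pt "17 -32 -10 0 0 0 1" --pt "17 -32 -10 0 0 0 1" --pt "17 -32 -10 0 0 0 1" --pt "17 -32 -20 0 0 0 1" --pt "16 -33 -20 0 0 0 1" --pt "0 0 -30 0 0 0 1" --pt "0 0 -20 0 0 0 1" --pt "0 0 0 0 0 0 1"

```text
time_s: 2.1
tcp_pos: [0.5964, -0.0145, 0.2824]
tool_rot: [179.9, -0.3, -168.8]
contact_force: [0.3, 0.2, 0.2]
gripper_width: 0.0854
gripper_force: 0.0
```

Emit:
arm_command --pt "0.5 0 -25 0 0 0 1" --pt "0.5 0 -25 0 0 0 1" --pt "0 0 -10 0 0 0 1" --pt "0 0 0 0 0 0 0.5" --pt "0 0 0 0 0 0 0" --pt "0 0 0 0 0 0 0" --pt "0 0 0 0 0 0 0" --pt "0 0 0 0 0 0 0"

```text
time_s: 3.1
tcp_pos: [0.5988, -0.0152, 0.2255]
tool_rot: [-180.0, 0.1, -168.8]
contact_force: [0.1, -0.8, 3.5]
gripper_width: 0.011
gripper_force: 34.1
```

Run:
```python
from h import *
shot('scene','s1.png');i=cv2.imread('pics/s1.png')
cv2.imwrite('pics/s1z.png',cv2.resize(i[150:330,240:450],None,fx=3,fy=3))
```

```text
(no output)
```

View pics/s1z.png

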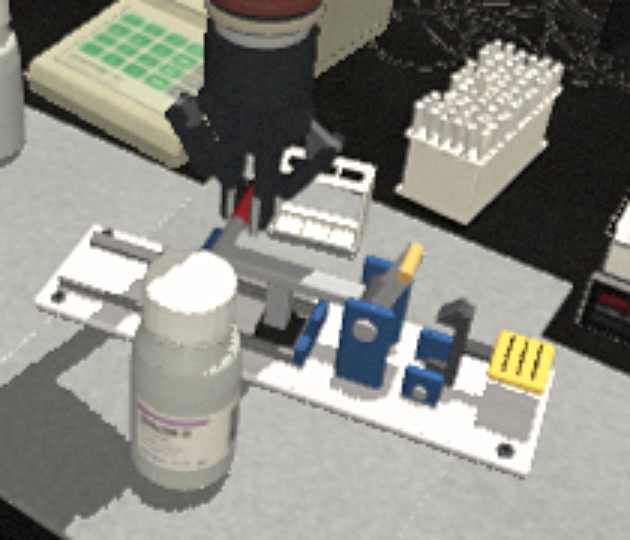

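The fingers are on the red sleeve, to either side of it at (243,205) in the crop. I'll lift along the arc.

Emit:
arm_command --pt "0.1 -0.7 9.2 0 0 0 0" --pt "0.2 -0.8 9.1 0 0 0 0" --pt "0.4 -2.1 9 0 0 0 0" --pt "0.5 -2.2 8.9 0 0 0 0" --pt "0.7 -3.5 8.5 0 0 0 0" --pt "0.7 -3.6 8.4 0 0 0 0" --pt "0.9 -4.8 7.8 0 0 0 0" --pt "1 -4.8 7.8 0 0 0 0"

```text
time_s: 4.15
tcp_pos: [0.6028, -0.0354, 0.293]
tool_rot: [179.7, 0.0, -168.8]
contact_force: [2.4, 9.2, -2.0]
gripper_width: 0.0107
gripper_force: 34.0
```

Emit:
arm_command --pt "1.2 -6 6.9 0 0 0 0" --pt "1.2 -5.9 6.9 0 0 0 0" --pt "1.4 -7 5.9 0 0 0 0" --pt "1.4 -7 5.8 0 0 0 0" --pt "1.5 -7.8 4.7 0 0 0 0" --pt "1.5 -7.8 4.6 0 0 0 0" --pt "1.6 -8.4 3.4 0 0 0 0" --pt "1.6 -8.4 3.3 0 0 0 0"

```text
time_s: 5.15
tcp_pos: [0.6145, -0.0926, 0.3388]
tool_rot: [179.7, 0.1, -168.7]
contact_force: [-7.6, 7.9, 8.4]
gripper_width: 0.0109
gripper_force: 34.6
```

Emit:
arm_command --pt "0 0 0 0 0 0 0" --pt "0 0 0 0 0 0 0" --pt "0 0 0 0 0 0 0" --pt "0 0 0 0 0 0 0" --pt "0 0 0 0 0 0 0" --pt "0 0 0 0 0 0 0" --pt "0 0 0 0 0 0 0" --pt "0 0 0 0 0 0 0"

```text
time_s: 6.15
tcp_pos: [0.6146, -0.0934, 0.3389]
tool_rot: [179.8, 0.2, -168.8]
contact_force: [-6.1, 11.2, 19.4]
gripper_width: 0.0106
gripper_force: 35.9
```

Run:
```python
from h import *
shot('scene','s2.png');i=cv2.imread('pics/s2.png')
cv2.imwrite('pics/s2z.png',cv2.resize(i[120:330,240:450],None,fx=2.8,fy=2.8))
print(manip.state()['ft_torque'])
```

```text
[ 1.85917254  1.18649213 -0.03037941]
```

View pics/s2z.png

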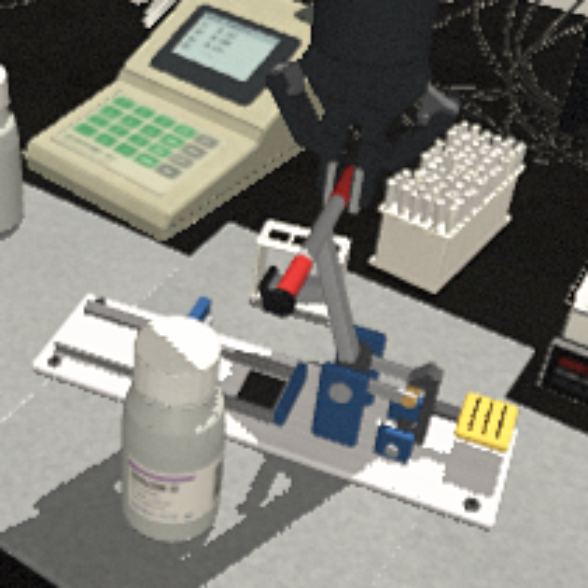

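Emit:
arm_command --pt "-0.8 4 0 0 0 0 0" --pt "-0.8 4 0 0 0 0 0" --pt "-0.8 4 0 0 0 0 0" --pt "0 0 0 0 0 0 0" --pt "0 0 0 0 0 0 0" --pt "0 0 0 0 0 0 0" --pt "0 0 0 0 0 0 0" --pt "0 0 0 0 0 0 0"

```text
time_s: 7.2
tcp_pos: [0.6125, -0.0843, 0.3362]
tool_rot: [-179.9, 0.1, -168.9]
contact_force: [2.5, -0.7, 6.4]
gripper_width: 0.0103
gripper_force: 34.6
```

Emit:
arm_command --pt "-0.8 4 0 0 0 0 0" --pt "-0.4 2 0 0 0 0 0" --pt "0 0 0 0 0 0 0" --pt "0 0 0 0 0 0 0" --pt "0 0 0 0 0 0 0" --pt "0 0 0 0 0 0 0" --pt "0 0 0 0 0 0 0" --pt "0 0 0 0 0 0 0"

```text
time_s: 8.2
tcp_pos: [0.6117, -0.0814, 0.3354]
tool_rot: [-179.5, 0.2, -168.9]
contact_force: [8.5, -15.0, -1.6]
gripper_width: 0.0107
gripper_force: 34.4
```

The sear holds, resisting with 15 N. I'll release the handle and rise.

Emit:
arm_command --pt "0.8 -4 0 0 0 0 0" --pt "0 -1 0 0 0 0 0" --pt "0 0 0 0 0 0 0.5" --pt "0 0 0 0 0 0 0.8" --pt "0 0 0 0 0 0 1" --pt "0 0 10 0 0 0 1" --pt "0 0 25 0 0 0 1" --pt "0 0 35 0 0 0 1"

```text
time_s: 9.2
tcp_pos: [0.6112, -0.0826, 0.4051]
tool_rot: [179.9, -0.1, -168.8]
contact_force: [0.7, -0.6, 0.1]
gripper_width: 0.0856
gripper_force: 0.0
```

Run:
```python
from h import *
shot('scene','s3.png');i=cv2.imread('pics/s3.png')
cv2.imwrite('pics/s3z.png',cv2.resize(i[120:330,240:450],None,fx=2.5,fy=2.5))
print(manip.state()['tcp_pos'])
```

```text
[ 0.61244164 -0.08287772  0.41199837]
```

View pics/s3z.png

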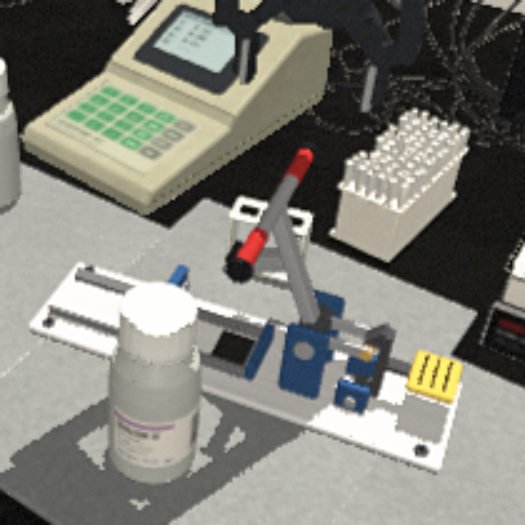

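The arm stays up on its own, with the handle at (305,155)–(240,260) in the crop. Next is the carrier.

Emit:
arm_command --pt "-15 50 0 0 0 -2.6 1" --pt "-15 50 0 0 0 -2.6 1" --pt "-15 50 0 0 0 -2.6 1" --pt "-15 50 0 0 0 -2.6 1" --pt "-15 50 0 0 0 -2.6 1" --pt "-15 50 0 0 0 -2.6 1" --pt "-15 50 0 0 0 -2.6 1" --pt "-15 50 0 0 0 -2.7 1"

```text
time_s: 10.25
tcp_pos: [0.4908, 0.3189, 0.4057]
tool_rot: [180.0, 0.1, 170.2]
contact_force: [0.3, -0.1, -0.2]
gripper_width: 0.0854
gripper_force: 0.0
```

Emit:
arm_command --pt "-9 29 0 0 0 0 1" --pt "-9 29 0 0 0 0 1" --pt "-9 28 -30 0 0 0 1" --pt "0 0 -40 0 0 0 1" --pt "0 0 -40 0 0 0 1" --pt "0 0 -30 0 0 0 1" --pt "0 0 0 0 0 0 1" --pt "0 0 0 0 0 0 1"

```text
time_s: 11.25
tcp_pos: [0.4651, 0.4036, 0.2666]
tool_rot: [179.9, 0.1, 170.3]
contact_force: [0.4, 0.6, -0.4]
gripper_width: 0.0855
gripper_force: 0.0
```

Emit:
arm_command --pt "0 0 -30 0 0 0 1" --pt "0 0 -30 0 0 0 1" --pt "0 0 -8 0 0 0 1" --pt "0 0 0 0 0 0 0.4" --pt "0 0 0 0 0 0 0" --pt "0 0 0 0 0 0 0" --pt "0 0 0 0 0 0 0" --pt "0 0 0 0 0 0 0" --squeeze 50

```text
time_s: 12.25
tcp_pos: [0.4649, 0.4035, 0.1978]
tool_rot: [179.9, 0.1, 170.3]
contact_force: [-0.7, -0.6, 3.9]
gripper_width: 0.0113
gripper_force: 49.8
```

Emit:
arm_command --pt "0 0 5 0 0 0 0" --pt "0 0 15 0 0 0 0" --pt "0 0 30 0 0 0 0" --pt "0 0 40 0 0 0 0" --pt "0 0 50 0 0 0 0" --pt "0 0 35 0 0 0 0" --pt "0 0 10 0 0 0 0" --pt "0 0 0 0 0 0 0"

```text
time_s: 13.25
tcp_pos: [0.4644, 0.4031, 0.382]
tool_rot: [180.0, 0.0, 170.3]
contact_force: [0.0, 0.2, -1.0]
gripper_width: 0.0112
gripper_force: 49.1
```

Run:
```python
from h import *
shot('scene','s4.png');i=shot('top','t4.png')['img'];j=cv2.imread('pics/s4.png')
a=cv2.resize(i[130:280,100:300],None,fx=2,fy=2);b=cv2.resize(j[80:230,80:280],None,fx=2,fy=2)
cv2.imwrite('pics/z4.png',np.hstack([a,b]))
print(manip.state()['tcp_pos'],manip.state()['gripper_width'])
```

```text
[0.46401949 0.40286558 0.37971657] 0.011310210762743104
```

View pics/z4.png

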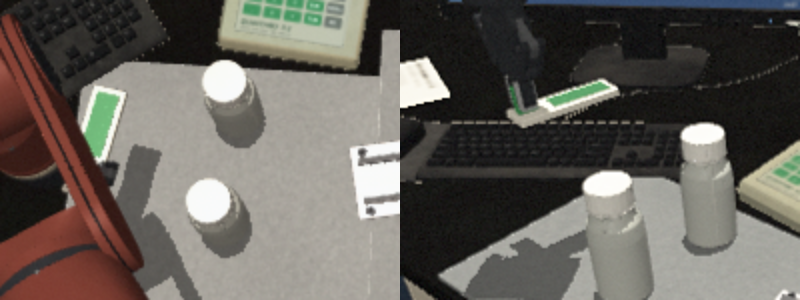

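The carrier is held level; the side view shows it at (565,102). Next I'll carry it over the bottles, turning -69°.

Emit:
arm_command --pt "6 -37 2 0 0 -8.6 0" --pt "6 -37 0 0 0 -8.6 0" --pt "6 -37 0 0 0 -8.6 0" --pt "6 -37 0 0 0 -8.6 0" --pt "6 -37 0 0 0 -8.6 0" --pt "6 -37 0 0 0 -8.6 0" --pt "7 -37 0 0 0 -8.7 0" --pt "7 -36 0 0 0 -8.8 0"

```text
time_s: 14.35
tcp_pos: [0.514, 0.1069, 0.3816]
tool_rot: [-179.8, -0.0, 100.9]
contact_force: [1.3, -0.2, -1.5]
gripper_width: 0.0113
gripper_force: 49.1
```

Emit:
arm_command --pt "0 0 -30 0 0 0 0" --pt "0 0 -40 0 0 0 0" --pt "0 0 -40 0 0 0 0" --pt "0 0 -20 0 0 0 0" --pt "0 0 0 0 0 0 0" --pt "0 0 0 0 0 0 0" --pt "0 0 0 0 0 0 0" --pt "0 0 0 0 0 0 0"

```text
time_s: 15.35
tcp_pos: [0.5149, 0.1083, 0.2549]
tool_rot: [179.9, 0.0, 101.2]
contact_force: [0.3, -0.2, -1.3]
gripper_width: 0.0112
gripper_force: 49.1
```

Run:
```python
from h import *
shot('scene','s5.png');i=shot('top','t5.png')['img'];j=cv2.imread('pics/s5.png')
a=cv2.resize(i[165:265,225:345],None,fx=4,fy=4,interpolation=cv2.INTER_CUBIC);b=cv2.resize(j[180:280,220:300],None,fx=4,fy=4,interpolation=cv2.INTER_CUBIC)
cv2.imwrite('pics/z5.png',np.hstack([a,b]))
s=manip.state();print(s['tcp_pos'],s['tool_rot'])
# predicted carrier nose corners
p=s['tcp_pos'];y=np.radians(s['tool_rot'][2]-180);c,sn=np.cos(y),np.sin(y)
z=p[2]-.1978+.019
for a_,b_ in[(112,20),(112,-20),(-18,20),(-18,-20)]:
    X=[p[0]+(c*a_-sn*b_)/1e3,p[1]+(sn*a_+c*b_)/1e3,z];u=proj('t5.png',X);print(X,(u-[225,165])*4)
for q in[(-155,22.5),(-155,-22.5)]:
    t=np.radians(-78.79);print((proj('t5.png',[.5484+(np.cos(t)*q[0]-np.sin(t)*q[1])/1e3,-.0654+(np.sin(t)*q[0]+np.cos(t)*q[1])/1e3,.028])-[225,165])*4)
```

```text
[0.51475061 0.10823615 0.254572  ] [1.79930554e+02 1.02521655e-02 1.01160512e+02]
[np.float64(0.5560509104679814), np.float64(0.002225369334300925), np.float64(0.07577200038196337)] [357.59992716 154.31123599]
[np.float64(0.5168073589066037), np.float64(-0.00551695982748783), np.float64(0.07577200038196337)] [366.85342969 215.09082043]
[np.float64(0.530888340692168), np.float64(0.12976691190877865), np.float64(0.07577200038196337)] [155.72356769 180.33089089]
[np.float64(0.49164478913079024), np.float64(0.1220245827469899), np.float64(0.07577200038196337)] [163.62544259 241.49620302]
[217.20089986 185.90244757]
[226.29641847 252.34595364]
```

View pics/z5.png

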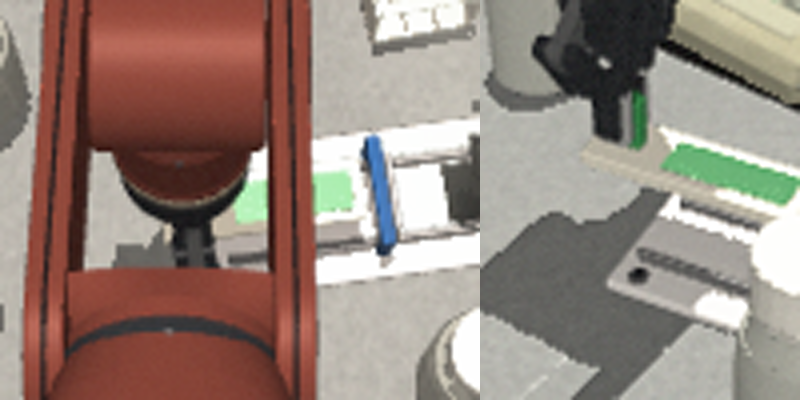

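The glass end lines up with the channel centre line to within about 1 mm, with its right edge at (354,189) against (350,186) expected. I'll lower it.

Emit:
arm_command --pt "0 0 -20 0 0 0 0" --pt "0 0 -12 0 0 0 0" --pt "0 0 -6 0 0 0 0" --pt "0 0 -4 0 0 0 0" --pt "0 0 -3 0 0 0 0" --pt "0 0 -2.5 0 0 0 0" --pt "0 0 -1.5 0 0 0 0" --pt "0 0 0 0 0 0 0"

```text
time_s: 16.45
tcp_pos: [0.5147, 0.1083, 0.2058]
tool_rot: [180.0, 0.0, 101.2]
contact_force: [-3.9, -0.2, 3.9]
gripper_width: 0.0112
gripper_force: 50.1
```

Emit:
arm_command --pt "-0.7 -0.1 0 0 0 0 0" --pt "1 -5 0 0 0 0 0" --pt "2 -10 0 0 0 0 0" --pt "2 -10 0 0 0 0 0" --pt "2 -10 0 0 0 0 0" --pt "2 -10 0 0 0 0 0" --pt "2 -10 0 0 0 0 0" --pt "0 0 0 0 0 0 0"

```text
time_s: 17.45
tcp_pos: [0.5256, 0.0524, 0.2058]
tool_rot: [179.9, 0.0, 101.1]
contact_force: [-0.6, -0.7, 5.5]
gripper_width: 0.011
gripper_force: 50.2
```

Emit:
arm_command --pt "1.6 -8 0 0 0 0 0" --pt "1.6 -8 0 0 0 0 0" --pt "1.2 -6 0 0 0 0 0" --pt "1 -5 0 0 0 0 0" --pt "0.8 -4 0 0 0 0 0" --pt "0.6 -3 0 0 0 0 0" --pt "0.4 -2 0 0 0 0 0" --pt "0 0 0 0 0 0 0"

```text
time_s: 18.45
tcp_pos: [0.5326, 0.0173, 0.2058]
tool_rot: [179.9, -0.0, 101.1]
contact_force: [-1.0, 3.8, 6.9]
gripper_width: 0.0112
gripper_force: 50.3
```

Emit:
arm_command --pt "0.2 -1 0 0 0 0 0" --pt "0.2 -1 0 0 0 0 0" --pt "0.2 -1 0 0 0 0 0" --pt "0.2 -1 0 0 0 0 0" --pt "0 0 0 0 0 0 0" --pt "0 0 0 0 0 0 0" --pt "0 0 0 0 0 0 0" --pt "0 0 0 0 0 0 0"

```text
time_s: 19.45
tcp_pos: [0.5331, 0.0146, 0.2058]
tool_rot: [179.9, -0.2, 101.2]
contact_force: [-2.2, 11.7, 8.5]
gripper_width: 0.0114
gripper_force: 50.6
```

The carrier meets the end stop at about 12 N, with the fin at press x = -81.5 mm (-82 expected). I'll release it and check.

Emit:
arm_command --pt "0.1 -0.7 0 0 0 0 0" --pt "0 0 0 0 0 0 0" --pt "0 0 0 0 0 0 0.5" --pt "0 0 0 0 0 0 1" --pt "0 0 0 0 0 0 1" --pt "0 0 20 0 0 0 1" --pt "0 0 40 0 0 0 1" --pt "0 0 50 0 0 0 1"

```text
time_s: 20.45
tcp_pos: [0.5323, 0.0121, 0.3147]
tool_rot: [-179.8, -0.0, 101.1]
contact_force: [1.1, 0.4, 0.4]
gripper_width: 0.0855
gripper_force: 0.0
```

Emit:
arm_command --pt "0 0 50 0 0 0 1" --pt "0 0 30 0 0 0 0" --pt "-10 40 0 0 0 0 0" --pt "-10 40 0 0 0 0 0" --pt "-10 40 0 0 0 0 0" --pt "0 0 0 0 0 0 0" --pt "0 0 0 0 0 0 0" --pt "0 0 0 0 0 0 0"

```text
time_s: 21.45
tcp_pos: [0.5032, 0.1314, 0.3948]
tool_rot: [-180.0, 0.0, 101.1]
contact_force: [1.4, 0.4, 0.3]
gripper_width: 0.0002
gripper_force: 0.0
```

Run:
```python
from h import *
shot('scene','s6.png');i=shot('top','t6.png')['img'];j=cv2.imread('pics/s6.png')
a=cv2.resize(i[175:250,265:425],None,fx=5,fy=5,interpolation=cv2.INTER_CUBIC)[:,:800];b=cv2.resize(j[185:260,240:430],None,fx=3,fy=3,interpolation=cv2.INTER_CUBIC)
o=np.zeros((600,800,3),np.uint8);o[:375]=a;o[375:,:570]=b;cv2.imwrite('pics/z6.png',o)
t=np.radians(-78.79)
for n,q,z in[('fin',(-82,0),.060),('tailL',(-100,20),.027),('tailR',(-100,-20),.027),('nose',(30,0),.027),('stop',(30,20),.027)]:
    X=[.5484+(np.cos(t)*q[0]-np.sin(t)*q[1])/1e3,-.0654+(np.sin(t)*q[0]+np.cos(t)*q[1])/1e3,z];print(n,(proj('t6.png',X)-[265,175])*5+2)
s=manip.state();print(s['tcp_pos'],s['tool_rot'])
```

```text
fin [219.89298275 194.91492453]
tailL [177.15453324 175.96888762]
tailR [187.91870979 249.55285455]
nose [425.68971786 180.89495255]
stop [419.54886626 144.44752729]
[0.5032188  0.1314757  0.39482583] [-1.79992633e+02  8.90818197e-03  1.01067959e+02]
```

View pics/z6.png

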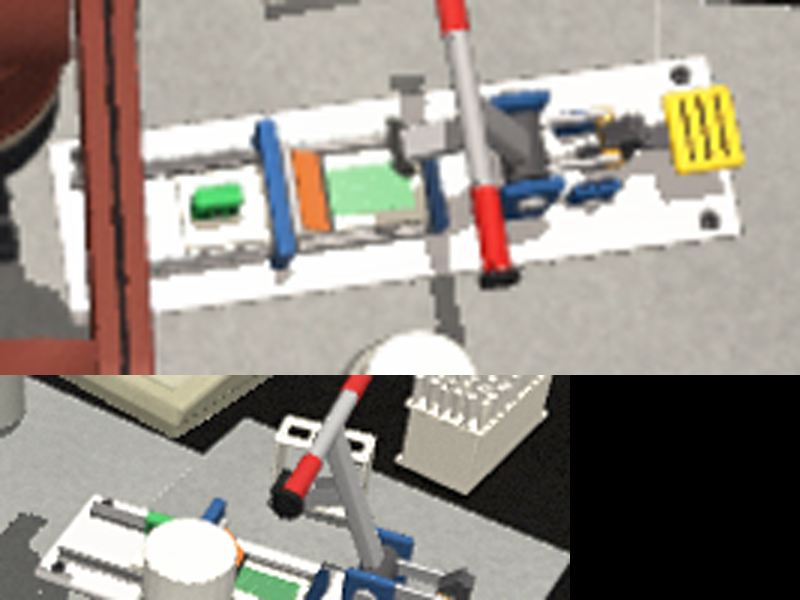

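The carrier is home: tail edge at (181,215) as predicted, nose at the blue stop (430,190), flap propped at (310,190). The arm is still cocked, so on to the trigger.

Emit:
arm_command --pt "10 -46 0 0 0 0 0" --pt "10 -46 0 0 0 0 0" --pt "10 -46 0 0 0 0 0" --pt "10 -46 0 0 0 0 0" --pt "10 -46 0 0 0 0 0" --pt "10 -47 0 0 0 0 0" --pt "10 -47 0 0 0 0 0" --pt "9.6 -46.5 0 0 0 0 0"

```text
time_s: 22.55
tcp_pos: [0.5824, -0.2406, 0.3948]
tool_rot: [180.0, -0.0, 101.1]
contact_force: [1.3, 1.2, -0.4]
gripper_width: 0.0003
gripper_force: 0.0
```

Emit:
arm_command --pt "0 0 -40 0 0 0 0" --pt "0 0 -40 0 0 0 0" --pt "0 0 -40 0 0 0 0" --pt "0 0 -22 0 0 0 0" --pt "0 0 0 0 0 0 0" --pt "0 0 0 0 0 0 0" --pt "0 0 0 0 0 0 0" --pt "0 0 0 0 0 0 0"

```text
time_s: 23.55
tcp_pos: [0.5829, -0.2383, 0.2543]
tool_rot: [179.9, 0.1, 101.2]
contact_force: [-0.5, 0.6, -0.0]
gripper_width: 0.0003
gripper_force: 0.0
```

Emit:
arm_command --pt "0 0 -10 0 0 0 0" --pt "0 0 -6 0 0 0 0" --pt "0 0 -3 0 0 0 0" --pt "0 0 -4 0 0 0 0" --pt "0 0 -4 0 0 0 0" --pt "0 0 -3 0 0 0 0" --pt "0 0 -3 0 0 0 0" --pt "0 0 0 0 0 0 0"

```text
time_s: 24.55
tcp_pos: [0.5835, -0.2403, 0.2216]
tool_rot: [179.8, 0.3, 101.1]
contact_force: [-0.6, -7.9, 7.6]
gripper_width: 0.0
gripper_force: 4.4
```

Emit:
arm_command --pt "0 0 10 0 0 0 0" --pt "0 0 30 0 0 0 0" --pt "0 0 40 0 0 0 0" --pt "0 0 40 0 0 0 0" --pt "0 0 40 0 0 0 0" --pt "0 -20 0 0 0 0 0" --pt "0 -20 0 0 0 0 0" --pt "0 0 0 0 0 0 0"

```text
time_s: 25.55
tcp_pos: [0.5818, -0.2796, 0.3774]
tool_rot: [-179.8, -0.1, 101.0]
contact_force: [-1.0, 0.7, -0.1]
gripper_width: 0.0
gripper_force: 0.0
```

Run:
```python
from h import *
i=shot('top','t7.png')['img'];j=shot('scene','s7.png')['img']
a=cv2.resize(i[145:265,265:425],None,fx=3,fy=3,interpolation=cv2.INTER_CUBIC);b=cv2.resize(j[185:320,240:440],None,fx=1.6,fy=1.6,interpolation=cv2.INTER_CUBIC)
o=np.zeros((360,800,3),np.uint8);o[:,:480]=a;o[:b.shape[0],480:]=b;cv2.imwrite('pics/z7.png',o)
```

```text
(no output)
```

View pics/z7.png

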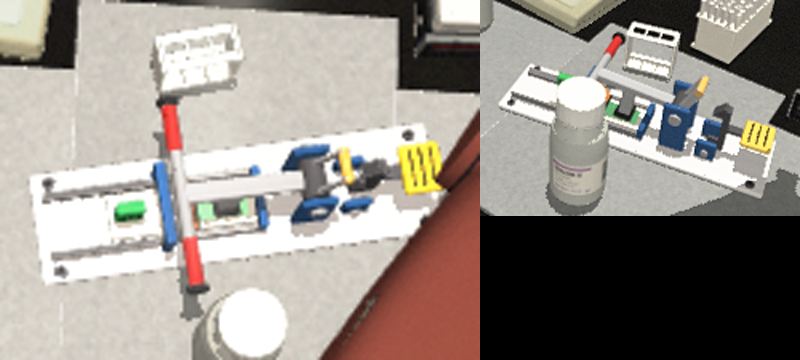

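The arm is down on the carrier, with its handle at (185,200) and its foot on the glass at (235,205). The flap is propped, and the stand and bottles are undisturbed. Handing in.

```bash
python3 -c "
from rig import manip
print(manip.finish_job())"
```

```text
the job is handed in; nothing more can be done
None
```

The job is handed in at about 26 s: I cocked the arm, pushed the carrier fully home and then tripped the trigger, leaving the arm down on the carrier with the flap propped and the bottles and tube stand untouched in the last images.

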